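# Trace the drip groove and hold the drain valve half open

## Robot

A 6-joint arm with a two-finger parallel gripper is mounted at the origin on the work surface. World frame = base frame: x ahead of the robot, y to its left, z up, the work surface at z = 0. Lengths are in mm, angles in rad, forces in N, time in s.
With the tool pointing down it reaches from about 350 to 775 mm from the base axis. Payload 7.3 kg.
Tool frame: the origin (TCP) lies at the very end of the fingers, on their centre line; the grasp point (between the pads) lies 19 mm behind it (bot.tcp_to_grasp is the distance from the TCP to the grasp point, in mm); z points along the fingers, y is the direction in which the jaws open and shut (so a half turn about z gives the same grasp; the last joint's range is limited). The gripper opens to 92 mm and grips with 3 to 60 N. Pads are 19 mm wide; open, the fingers measure 130 mm over their backs; the gripper's body (75 mm by 190 mm) begins 47 mm behind the grasp point.
Start: joints at [1.083, 0.342, 1.524, -0, 1.275, -0.146], TCP at [175.958, 494.655, 226.741] pointing down, gripper open.
Joint ranges: [-2.53, 2.53], [-0.77, 2.02], [0.04, 2.7], [-1, 4.14], [0.28, 2.66], [-3.11, 3.11]. Speed limits (rad/s): [2.57, 2.57, 3.14, 3.14, 3.14, 3.14].

## Interface

Orientations are given as [roll, pitch, yaw] about the fixed x, y, z axes, in that order (R = Rz(yaw) Ry(pitch) Rx(roll)).
In Python, from plant import bot gives the robot as it stands. The module is installed in compiled form; this text tells all that it offers.
- The arm moves only by the tool carry_out, never from a script. Its argument "motion" is a list of rows, each a list of 5 numbers: the closure, from 0 (fully open) to 1 (shut), then the shift along the tool's x, y, z in mm, then the turn about the tool's z in degrees. In form: [[claw, dx, dy, dz, spin], ...]. A call has 1 to 10 rows; each row is the pose to reach, as a shift and turn from the pose measured when the call began, along the tool's axes at that moment; what a row does not reach only later rows make up. A row lasts 1/8 s, in which the tool goes at most 62.5 mm and 10.7 degrees, less where a joint would pass 70% of its speed; a pose out of reach is approached as far as the arm can. A call with a gripper value outside its range is refused whole. The fingers move at their own pace and stop on an object; the grip force is fixed at half the most. Time passes only in rows, so rows that repeat a pose let the fingers close. It gives the time, the measured TCP pose, the force and the opening at its end, in the units of the state.
- bot.get_obs(): the state, without advancing time (a new reading comes with each control period).
- bot.capture(name): name is "side" or "top" or "wrist"; returns a dict with "color" (384x512x3 uint8, red, green, blue), "depth" (384x512 float32, mm along the optical axis (not along the pixel's ray), 0 where there is no reading), "K" (3x3 intrinsics, pixels), "k1" (the pictures are not rectified: a ray, as slopes to the right and down, at radius r is drawn at 1 + k1 r^2 times it, then the intrinsics apply), "camera_from_world" (4x4, takes a point from world to camera coordinates). Camera axes: x right, y down, z forward; pixel columns grow to the right and rows downward; lengths in mm; the calibration is good to about 2 mm. A picture is of the moment at which its call begins.
- bot.close_job(): hands the job in, once; it reports no verdict.
The state is a dict: "time": time; "joint_positions": joint angles; "dq": joint speeds; "tau": joint torques, N m; "tool_pos": TCP position; "tcp_rot": TCP orientation; "contact_force": force on the tool from outside, world axes, zero at the start; "moment": the same for the moment, N m; "grip_width": finger opening in mm.
Only numpy, scipy, OpenCV 4.12 (cv2) and the standard library are available. Lean on these libraries where they do the work, as an engineer would, in place of code of your own. Each camera call takes 0.05 s, during which the arm holds its last target.

## Task

Lift the orange groove pick out of the toothbrush stand, lower its tip into the blind end of the drip groove in the white drain board (the end farthest along the groove from the red sprung valve) and run it slowly, about 3 cm a second, along the whole groove, round the corner, to the valve. Then push the valve down with the pick's tip until the blue ring on the shank is level with the board's top, which is half the valve's travel, never down to its stop, and keep it there for at least two seconds; finish while still gripping the pick and holding the valve pressed half way, because it springs shut when let go. Leave the soap dispenser, tumbler, vase and tin where they stand.

Things in the scene. Friction and masses are not known exactly. Their poses are not given: they have to be found in the camera images.
- board: fixed white acrylic drain board, 140 (x) x 200 (y) x 26 mm high, origin at the centre of its underside. An L-shaped grey-floored groove, 14 mm wide and 10 mm deep (floor at z = 16 mm), runs along its y at x = +45 mm from the blind end (y = +87) to the corner (y = -70), then towards -x at y = -70 into a 28 mm square pocket centred at x = -35, y = -70 that holds the red valve
- groove_start (a point): where to enter: on the groove's floor, centred, 7 mm from the blind end wall
- groove_mid1 (a point): on the groove's floor, centre line, halfway along the first leg (75 mm from groove_start)
- groove_corner (a point): on the groove's floor where the centre lines of the two legs meet, 150 mm from groove_start
- groove_mid2 (a point): on the groove's floor, centre line, halfway along the second leg, 40 mm from the corner and 40 mm from the valve's axis
- valve_top (a point): centre of the top face of the valve, a red disc of 25 mm diameter; unpressed it is level with the groove's floor (10 mm below the board's top); it moves straight down when pressed
- valve (a joint): how far the valve is pressed down, m: 0 up, 0.012 at its stop, half way = 0.006; it springs back. Pushing it takes 3 N at the start, 7 N at half travel, 11 N at the stop
- stand: fixed hard blue silicone toothbrush stand, block 70 (its x) x 100 (its y) x 60 mm high, origin at the centre of its underside, with three holes in its top in a row along y; the pick stands in the middle one (10 mm wide, 55 mm deep), the outer two are empty
- pick: loose groove pick, 28 to 56 g, upright in the stand, origin at its tip (15 mm above the surface at the start), z up: steel shank of 6 mm diameter, 45 mm long, flat end; above it an orange handle 16 x 16 mm square (faces along x and y), 45 to 135 mm above the tip, its shoulder on the stand. Blue ring on the shank 14 to 18 mm above the tip. Lift it 50 mm or more to clear the stand
- pick_tip (a point): centre of the flat end of the pick's shank
- pick_grip (a point): on the pick's axis, 97 mm above the tip and 38 mm below the handle's top: a good place to grip
- dispenser: bystander: push-button soap dispenser of brushed steel, 66 mm diameter, 143 mm high, spout to its -x; origin under its centre
- tumbler: bystander: yellow plastic tumbler, 72 mm wide, 95 mm high; origin under its centre
- vase: bystander: small green glass vase, 68 mm wide, 130 mm high; origin under its centre
- tin: bystander: closed round aluminium tin, 75 mm wide, 48 mm high; origin under its centre
There are look-alikes about, which are no part of the job. What is shaped like the board but green is not meant.

How it is judged:
By the outcome, as a careful person would: the job done as asked, in the order asked, and still so for the second after the job is handed in, while the arm keeps its last pose, push and grip.
It also fails if it takes over 70 s, if anything falls off the work surface, if the arm or the gripper's body presses on something with over 40 N, if the wrist force passes 120 N, or if a joint passes its speed limit or range.

## Working session

There is one attempt and no reset: what is moved stays moved. The work goes in short steps, Python scripts to look and compute and a tool call to move; the robot and the scene stay as the last step left them, time stands still between calls to the robot, and variables do not carry over. Pictures are saved under pics/ and viewed, and the job is handed in when it is done.

Besides the shell and the picture viewer there is one more tool, called as name([rows], argument=value, ...), one row to a line, values as JSON. carry_out: Moves the arm, as the interface text tells. Its arguments: {"type":"object","properties":{"motion":{"type":"array","items":{"type":"array","items":{"type":"number"}}}},"required":["motion"]}

```bash
mkdir -p pics; cat > h.py <<'E'
import numpy as np, cv2
from plant import bot
def snap(n):
    c=bot.capture(n); np.savez(f'{n}.npz',**{k:np.array(v) for k,v in c.items()}); return c
def ray_pt(c,u,v,z=None,d=None):
    K=np.array(c['K']);k1=float(c['k1']);T=np.array(c['camera_from_world'])
    x=(u-K[0,2])/K[0,0];y=(v-K[1,2])/K[1,1]
    rd=np.hypot(x,y);r=rd
    for _ in range(50): r=rd/(1+k1*r*r)
    s=r/rd if rd>0 else 1
    p=np.array([x*s,y*s,1.]);R=T[:3,:3];t=T[:3,3]
    C=-R.T@t;D=R.T@p
    if d is not None: return C+D*d
    return C+D*(z-C[2])/D[2]
def proj(c,P):
    K=np.array(c['K']);k1=float(c['k1']);T=np.array(c['camera_from_world'])
    q=T[:3,:3]@np.array(P,float)+T[:3,3];x,y=q[0]/q[2],q[1]/q[2];s=1+k1*(x*x+y*y)
    return K[0,0]*x*s+K[0,2],K[1,1]*y*s+K[1,2]
def save(c,name,crop=None,f=1):
    im=np.array(c['color'])[:,:,::-1]
    if crop: u0,v0,u1,v1=crop; im=im[v0:v1,u0:u1]
    im=cv2.resize(im,None,fx=f,fy=f,interpolation=cv2.INTER_CUBIC); cv2.imwrite('pics/'+name,im)
E
python3 - <<'E'
from h import *
print(bot.get_obs())
for n in ['top','side','wrist']:
    c=snap(n); save(c,n+'0.png',f=1.5); print(n,c['K'],c['k1'],c['camera_from_world'])
E
```

```text
{'time': 0.0, 'joint_positions': array([ 1.08298974e+00,  3.42716430e-01,  1.52502007e+00, -1.18677598e-05,
        1.27540964e+00, -1.45994309e-01]), 'dq': array([ 6.74865368e-04, -8.41713676e-05, -1.26329541e-04,  1.45161377e-04,
       -1.24940395e-03,  1.17181901e-03]), 'tau': array([-7.41390413e-04, -4.31240916e+01, -2.44212896e+01,  7.16469577e-02,
        5.60057920e-02, -1.28123788e-04]), 'tool_pos': array([175.7614176 , 494.26657842, 226.04717327]), 'tcp_rot': array([-3.14005404e+00, -2.14767712e-04,  2.79978368e+00]), 'contact_force': array([ 0.24781395, -0.20121522,  0.12796926]), 'moment': array([ 0.04334246, -0.0185028 , -0.00900201]), 'grip_width': 91.85334966264512}
top [[369.10026968   0.         258.48244362]
 [  0.         369.10026968 198.56762661]
 [  0.           0.           1.        ]] -0.08439321977883397 [[ 1.66604175e-02 -9.99812592e-01  9.85955184e-03 -2.81992157e+01]
 [-9.81576294e-01 -1.82321622e-02 -1.90198757e-01  5.32936246e+02]
 [ 1.90342873e-01 -6.50911167e-03 -9.81696095e-01  1.28455593e+03]
 [ 0.00000000e+00  0.00000000e+00  0.00000000e+00  1.0000
[... 155 characters left out ...]
17031744 [[-9.84879782e-01 -1.72684526e-01  1.38517247e-02  5.37026383e+02]
 [-1.20079818e-01  6.22845433e-01 -7.73074643e-01  1.24905330e+02]
 [ 1.24870545e-01 -7.63048899e-01 -6.34163800e-01  1.29795791e+03]
 [ 0.00000000e+00  0.00000000e+00  0.00000000e+00  1.00000000e+00]]
wrist [[333.74888929   0.         257.81626036]
 [  0.         333.74888929 195.30867915]
 [  0.           0.           1.        ]] -0.08418513398285454 [[ 3.34745745e-01  9.42308130e-01 -8.21003153e-04 -5.25247106e+02]
 [ 9.13641813e-01 -3.24348800e-01  2.45064264e-01 -3.15887425e+01]
 [ 2.30659757e-01 -8.27843224e-02 -9.69506489e-01  3.88119171e+02]
 [ 0.00000000e+00  0.00000000e+00  0.00000000e+00  1.00000000e+00]]
```

View pics/top0.png

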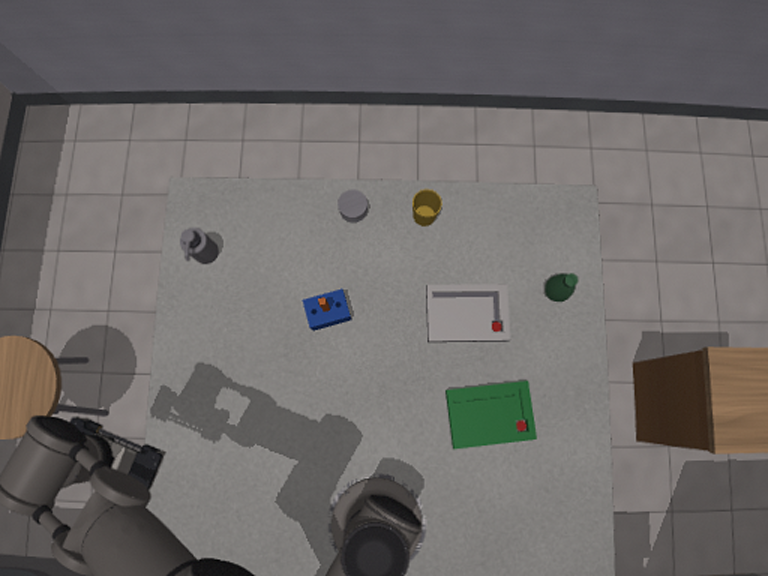

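View pics/side0.png

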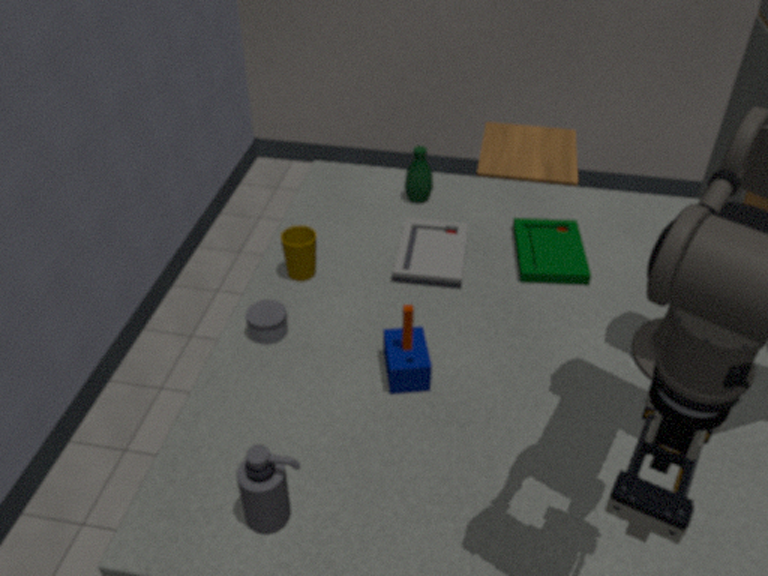

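View pics/wrist0.png

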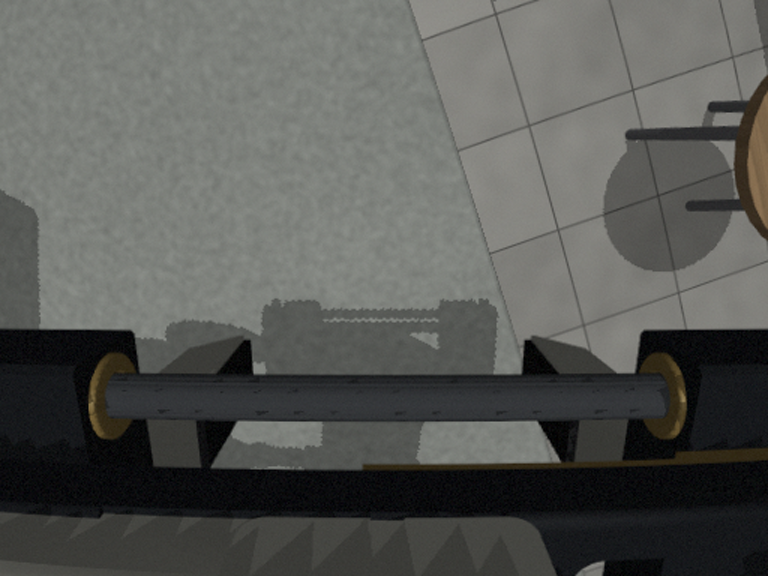

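The white board is at top(468,313) and the green one at (490,413) in the 1.5x picture. Only the white one fits "white drain board". The stand with the orange pick is at (328,309). Next I'll look at enlarged crops.

```bash
python3 - <<'E'
from h import *
c=dict(np.load('top.npz'))
save(c,'t_board.png',(275,180,350,236),10)
save(c,'t_stand.png',(195,185,245,225),14)
for u,v,z in [(468/1.5,313/1.5,26),(328/1.5,309/1.5,60)]: print(ray_pt(c,u,v,z))
E
```

```text
[ 504.04598221 -216.61751843   26.        ]
[501.9072675  123.35598733  60.        ]
```

View pics/t_board.png

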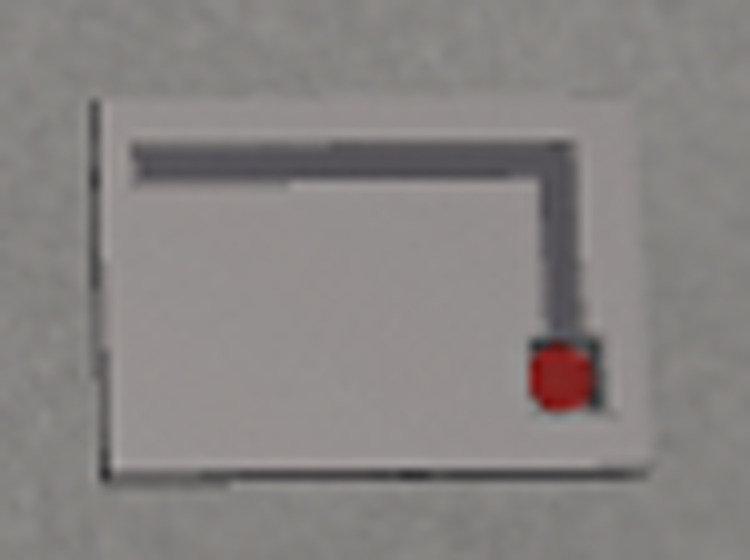

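View pics/t_stand.png

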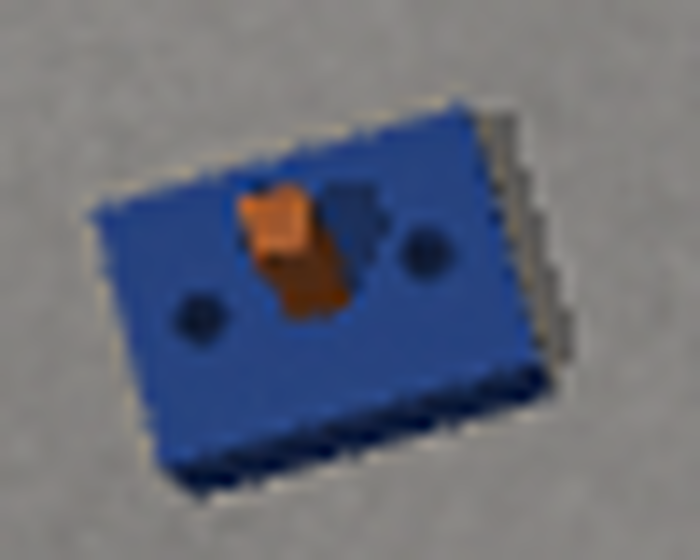

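The crop confirms the white board, with the red valve at crop(562,376), the groove corner at (560,162) and the blind end at (133,162). The pick is in the middle hole of the blue stand, and the empty outer holes are at (200,320) and (428,252). Now to turn these into world positions.

```bash
cat >> h.py <<'E'
def px(x,y,u0,v0,f): return u0+(x+.5)/f-.5, v0+(y+.5)/f-.5
E
python3 - <<'E'
from h import *
c=dict(np.load('top.npz'))
B=lambda x,y,z: ray_pt(c,*px(x,y,275,180,10),z=z)
S=lambda x,y,z: ray_pt(c,*px(x,y,195,185,14),z=z)
np.set_printoptions(precision=1,suppress=True)
for n,p in dict(tl=(100,100),tr=(640,98),br=(650,466),bl=(108,470)).items(): print(n,B(*p,26))
print('start wall',B(133,162,26),'corner',B(560,162,21),'valve',B(562,376,16))
for p in [(95,212),(465,105),(548,370),(160,465),(200,320),(428,252)]: print('stand',S(*p,60))
a=S(200,320,60);b=S(428,252,60);print('mid',(a+b)/2,np.linalg.norm(a-b),np.degrees(np.arctan2(*(a-b)[[1,0]])))
for p in [(237,195),(300,185),(314,243),(255,253)]: print('top',S(*p,150))
print(B(376,285,26))
# depth checks
d=c['depth']; 
for u,v in [(312,209),(213,215)]: print(d[v,u], ray_pt(c,u,v,d=d[v,u]))
for n,p,z in [('vase',(562,287),60),('tumbler',(427,207),48),('tin',(353,207),48),('disp',(203,248),60)]: print(n,ray_pt(c,p[0]/1.5,p[1]/1.5,z))
E
```

```text
tl [ 574.1 -115.1   26. ]
tr [ 578.8 -317.    26. ]
br [ 440.9 -317.4   26. ]
bl [ 436.3 -118.5   26. ]
start wall [ 550.9 -127.4   26. ] corner [ 554.9 -287.4   21. ] valve [ 475.1 -287.6   16. ]
stand [523.8 186.6  60. ]
stand [553.6  92.5  60. ]
stand [484.9  69.1  60. ]
stand [458.6 167.1  60. ]
stand [496.2 158.4  60. ]
stand [514.9 100.7  60. ]
mid [505.6 129.6  60. ] 60.708975881619956 107.99389828582767
top [511.6 139.2 150. ]
top [514.4 124.2 150. ]
top [500.3 120.3 150. ]
top [497.6 134.3 150. ]
[ 506.4 -217.2   26. ]
1353.7067 [ 502.4 -216.2   28.4]
1314.8223 [469.1 142.5  59.2]
vase [ 566.4 -442.5   60. ]
tumbler [ 767.8 -113.4   48. ]
tin [764.   71.9  48. ]
disp [648.  437.1  60. ]
```

```bash
cat >> h.py <<'E'
from scipy.spatial.transform import Rotation as Ro
def rel(target,jaw=None):
    o=bot.get_obs();R=Ro.from_euler('xyz',o['tcp_rot']).as_matrix()
    d=R.T@(np.array(target)-o['tool_pos']); j=np.degrees(np.arctan2(R[1,1],R[0,1]))
    print('t',round(o['time'],2),'pos',o['tool_pos'].round(1),'jaw',round(j,2),'F',o['contact_force'].round(1),'w',round(o['grip_width'],1),'rot',o['tcp_rot'].round(4))
    print('shift',d.round(2),'spin',None if jaw is None else round((j-jaw+90)%180-90,2), 'q',o['joint_positions'].round(2))
E
python3 -c "
from h import *
rel((505.5,129.6,226),18)"
```

```text
t 0.15 pos [175.8 494.4 226.2] jaw 70.42 F [-0.3 -0.2 -0.4] w 92.2 rot [-3.1406e+00 -1.0000e-04  2.7998e+00]
shift [-4.3287e+02 -2.3319e+02  4.1000e-01] spin 52.42 q [ 1.08  0.34  1.52 -0.    1.28 -0.15]
```

carry_out([
  [0, -43, -23, 0, 5],
  [0, -87, -47, 0, 10],
  [0, -130, -70, 0, 16],
  [0, -173, -93, 0, 21],
  [0, -216, -117, 0, 26],
  [0, -260, -140, 0, 31],
  [0, -303, -163, 0, 37],
  [0, -346, -187, 0, 42],
  [0, -390, -210, 0, 47],
  [0, -433, -233, 0, 52.4],
])

```text
time: 1.4
tool_pos: [506.5, 128.3, 226.2]
tcp_rot: [-3.14, 0.001, 1.882]
contact_force: [0.0, -0.2, -1.3]
grip_width: 91.6
```

```bash
python3 - <<'E'
from h import *
rel((505.5,129.6,226),18)
c=snap('wrist'); save(c,'w1.png',f=1.5)
for P in [(505.5,129.6,150),(505.5,129.6,60)]: print(proj(c,P))
E
```

```text
t 1.4 pos [506.5 128.3 226.2] jaw 17.83 F [ 0.  -0.2 -1.3] w 91.6 rot [-3.1405e+00  6.0000e-04  1.8820e+00]
shift [ 1.53 -0.59  0.2 ] spin -0.17 q [ 0.1   0.34  1.53 -0.    1.27 -0.21]
(np.float64(255.51700258102636), np.float64(201.96423959182468))
(np.float64(256.11533631742566), np.float64(177.86900093125183))
```

View pics/w1.png

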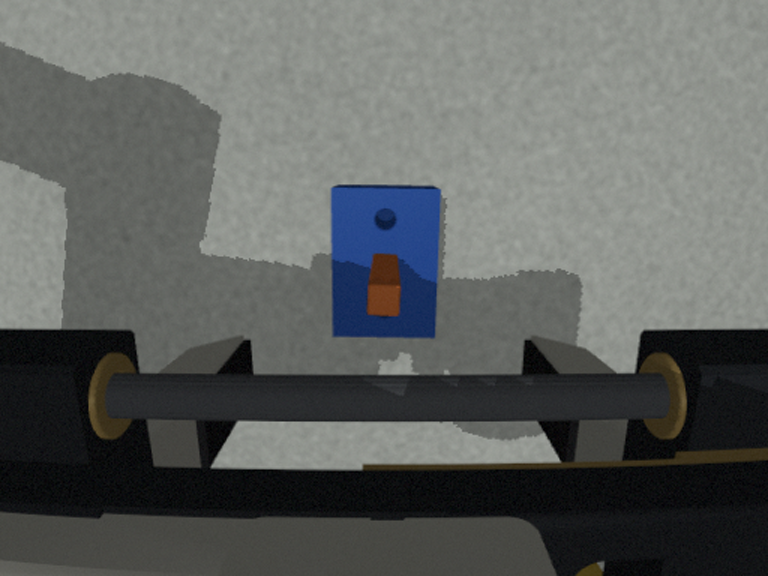

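The wrist view shows the stand aligned with the jaws. The pick's top face is at (384,301) in this picture, within 2 px of where I predicted it. I'll enlarge it to measure.

```bash
python3 - <<'E'
from h import *
c=dict(np.load('wrist.npz'))
save(c,'w1z.png',(215,115,300,230),5)
E
```

```text
(no output)
```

View pics/w1z.png

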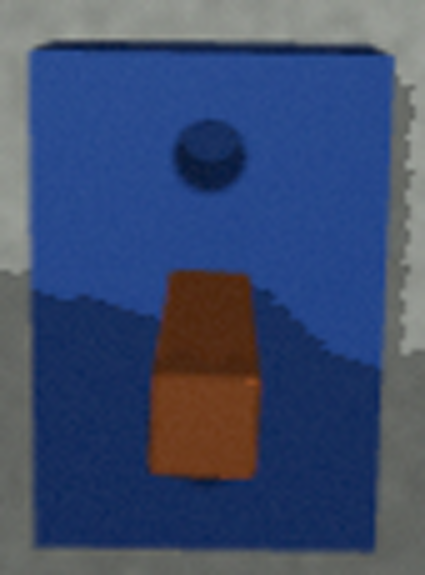

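```bash
python3 - <<'E'
from h import *
np.set_printoptions(precision=1,suppress=True)
c=dict(np.load('wrist.npz'))
W=lambda x,y,z: ray_pt(c,*px(x,y,215,115,5),z=z)
q=[W(*p,150) for p in [(152,373),(261,376),(256,478),(150,473)]]
for a in q: print(a)
print('ctr',np.mean(q,0))
s=[W(*p,60) for p in [(32,52),(392,55),(375,548),(35,545)]]
for a in s: print(a)
print('stand',np.mean(s,0)); v=s[2]-s[1];print(np.degrees(np.arctan2(v[1],v[0])));v=s[3]-s[0];print(np.degrees(np.arctan2(v[1],v[0])));v=s[1]-s[0];print(np.degrees(np.arctan2(v[1],v[0])))
v=q[1]-q[0];print('pick',np.degrees(np.arctan2(v[1],v[0])));v=q[2]-q[3];print('pick',np.degrees(np.arctan2(v[1],v[0])))
rel((505.5,129.6,93))
E
```

```text
[495.4 136.3 150. ]
[510.5 140.7 150. ]
[514.6 126.  150. ]
[499.6 121.9 150. ]
ctr [505.  131.2 150. ]
[457.9 168.3  60. ]
[523.5 188.8  60. ]
[552.9  94.1  60. ]
[486.4  73.4  60. ]
stand [505.2 131.2  60. ]
-72.73760491701037
-73.27414509975439
17.379793134511612
pick 16.234435987532464
pick 15.040320701197148
t 1.45 pos [510.2 124.2 226. ] jaw 17.45 F [ 2.4 -4.4  1. ] w 91.6 rot [3.1 0.  1.9]
shift [  7.1  -3.  133. ] spin None q [ 0.1  0.3  1.5 -0.   1.3 -0.2]
```

carry_out([
  [0, 5, -2, 0, 0.5],
  [0, 5, -2, 0, 0.5],
  [0, 5, -2, 0, 0.5],
  [0, 5, -2, 0, 0.5],
])

```text
time: 1.95
tool_pos: [506.4, 129.2, 226.2]
tcp_rot: [3.141, 0.004, 1.868]
contact_force: [-0.2, 0.5, 0.0]
grip_width: 91.9
```

```bash
python3 - <<'E'
from h import *
rel((505.3,130.5,93),17)
c=snap('wrist'); save(c,'w2z.png',(215,115,300,230),5)
rel((505.3,130.5,93),17)
E
```

```text
t 1.95 pos [506.4 129.2 226.2] jaw 17.04 F [-0.2  0.5  0. ] w 91.9 rot [3.1406 0.004  1.8682]
shift [  2.12  -0.75 133.17] spin 0.04 q [ 0.11  0.34  1.53 -0.    1.27 -0.19]
t 2.0 pos [506.5 129.  226.2] jaw 17.02 F [0.1 0.4 0.8] w 91.5 rot [3.1405 0.004  1.8679]
shift [  2.3   -0.81 133.17] spin 0.02 q [ 0.11  0.34  1.53 -0.    1.27 -0.19]
```

View pics/w2z.png

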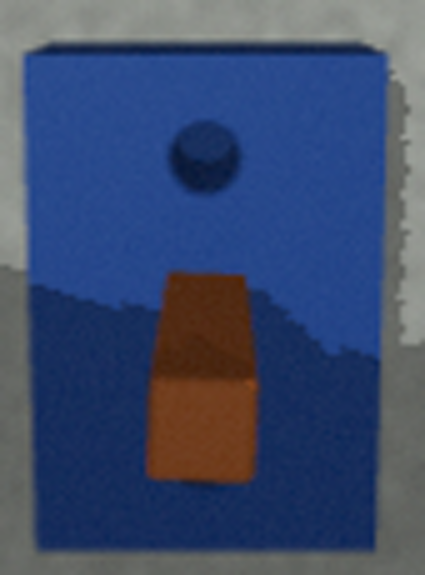

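```bash
python3 - <<'E'
from h import *
c=dict(np.load('wrist.npz'))
W=lambda x,y,z: ray_pt(c,*px(x,y,215,115,5),z=z)
q=[W(*p,150) for p in [(150,377),(259,379),(253,481),(148,478)]]
print(np.mean(q,0)); s=[W(*p,60) for p in [(25,53),(387,53),(377,549),(37,548)]]; print(np.mean(s,0)); 
for a,b in [(q[0],q[1]),(q[3],q[2]),(s[0],s[1]),(s[3],s[2])]: print(np.degrees(np.arctan2((b-a)[1],(b-a)[0])))
E
```

```text
[504.94574489 131.27914426 150.        ]
[505.24127126 131.30141962  60.        ]
15.953753280196128
15.321475409278124
17.04922873246057
16.84799309319167
```

Descending. The target is (505.2, 131, 93).

carry_out([
  [0, 1, -1, 30, 0.7],
  [0, 2, -1, 60, 0.7],
  [0, 2.3, -1, 90, 0.7],
  [0, 2.3, -1, 110, 0.7],
  [0, 2.3, -1, 125, 0.7],
  [0, 2.3, -1, 133, 0.7],
  [0, 2.3, -1, 133, 0.7],
  [0, 2.3, -1, 133, 0.7],
])

```text
time: 3.0
tool_pos: [505.6, 130.5, 93.9]
tcp_rot: [3.139, 0.004, 1.856]
contact_force: [-0.1, -0.2, -0.2]
grip_width: 91.7
```

```bash
python3 - <<'E'
from h import *
rel((505.2,131,93),16.4)
c=snap('wrist'); save(c,'w3.png',f=1.5)
c=snap('side'); save(c,'s3.png',(210,170,330,290),5)
E
```

```text
t 3.0 pos [505.6 130.5  93.9] jaw 16.33 F [-0.1 -0.2 -0.2] w 91.7 rot [3.1391 0.0043 1.8557]
shift [ 0.58 -0.27  0.86] spin -0.07 q [ 0.11  0.48  1.71 -0.    0.94 -0.17]
```

View pics/w3.png

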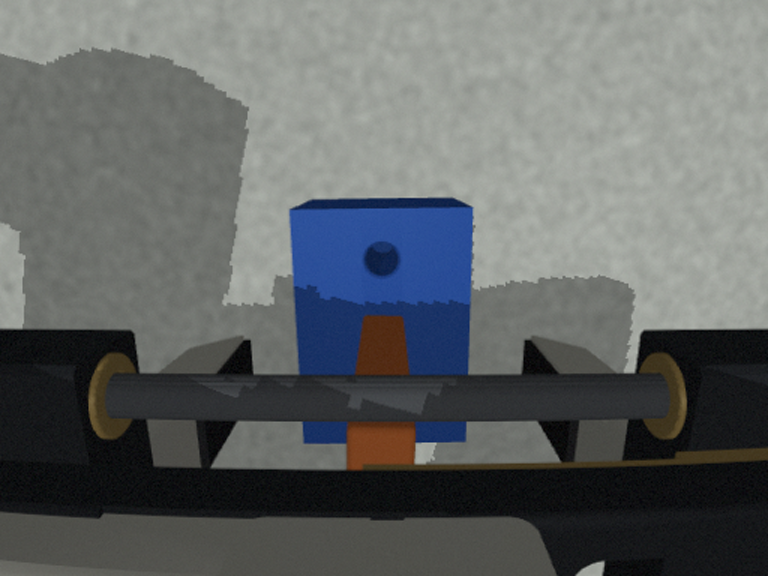

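View pics/s3.png

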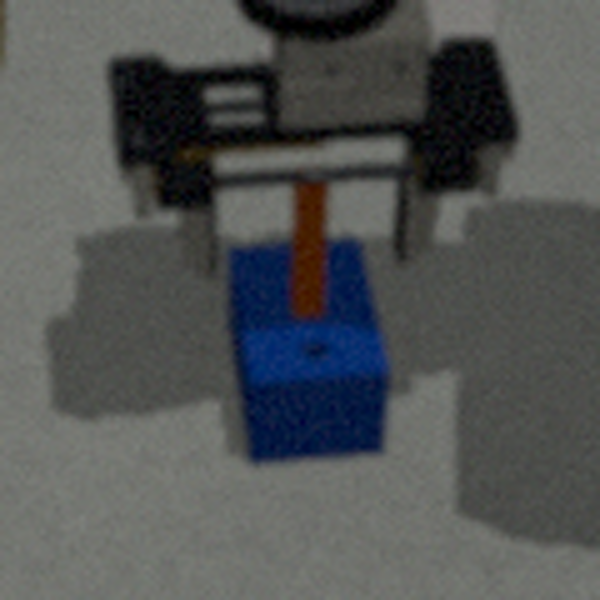

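Both views show the pick centred between the open fingers with nothing touching. Closing.

carry_out([
  [0.3, 0.5, 0, 1, 0],
  [0.6, 0.5, 0, 1, 0],
  [0.8, 0.5, 0, 1, 0],
  [1, 0.5, 0, 1, 0],
  [1, 0.5, 0, 1, 0],
  [1, 0.5, 0, 1, 0],
  [1, 0.5, 0, 1, 0],
  [1, 0.5, 0, 1, 0],
])

```text
time: 4.1
tool_pos: [505.4, 131.0, 92.8]
tcp_rot: [3.139, 0.004, 1.856]
contact_force: [-0.4, -0.6, 0.3]
grip_width: 16.5
```

```bash
python3 -c "
from h import *
rel((505.2,131,250))"
```

```text
t 4.1 pos [505.4 131.   92.8] jaw 16.33 F [-0.4 -0.6  0.3] w 16.5 rot [3.1392 0.0043 1.8557]
shift [  -0.6     0.19 -157.16] spin None q [ 0.11  0.48  1.71 -0.    0.94 -0.17]
```

Gripped, 16.5 mm wide. Lifting straight up, slowly at first.

carry_out([
  [1, 0, 0, -4, 0],
  [1, 0, 0, -12, 0],
  [1, 0, 0, -24, 0],
  [1, 0, 0, -38, 0],
  [1, 0, 0, -54, 0],
  [1, 0, 0, -70, 0],
  [1, 0, 0, -84, 0],
  [1, 0, 0, -90, 0],
  [1, 0, 0, -90, 0],
])

```text
time: 5.22
tool_pos: [505.2, 131.3, 183.2]
tcp_rot: [3.139, 0.004, 1.856]
contact_force: [-0.7, -0.4, -0.5]
grip_width: 16.0
```

```bash
python3 - <<'E'
from h import *
rel((552,-136,182),0)
c=snap('side'); save(c,'s4.png',(210,120,330,280),4)
E
```

```text
t 5.22 pos [505.2 131.3 183.2] jaw 16.33 F [-0.7 -0.4 -0.5] w 16.0 rot [3.1385 0.0044 1.8557]
shift [-269.67  -30.21    2.32] spin 16.33 q [ 0.11  0.37  1.6  -0.    1.16 -0.17]
```

View pics/s4.png

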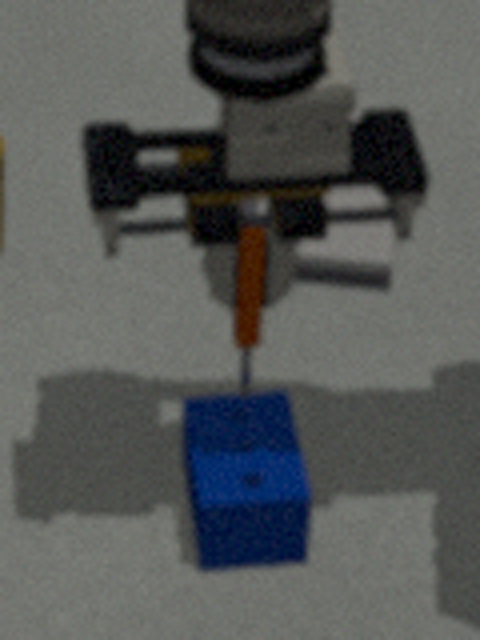

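The pick is out and upright, with its tip at crop(246,392). Next I'll go over the valve end of the board so the wrist camera, which looks towards +y, sees the whole groove.

```bash
python3 -c "
from h import *
rel((515,-290,190),1.3)"
```

```text
t 5.28 pos [504.9 131.2 182.7] jaw 16.33 F [ 0.4  0.5 -0.6] w 15.7 rot [3.1395 0.0043 1.8557]
shift [-407.12 -108.72   -5.83] spin 15.03 q [ 0.11  0.37  1.6  -0.    1.16 -0.17]
```

carry_out([
  [1, -20, -5, -6, 1],
  [1, -70, -19, -6, 3],
  [1, -125, -33, -6, 5],
  [1, -180, -48, -6, 7],
  [1, -235, -63, -6, 9],
  [1, -290, -77, -6, 11],
  [1, -345, -92, -6, 13],
  [1, -385, -103, -6, 14.5],
  [1, -407, -109, -6, 15],
  [1, -407, -109, -6, 15],
])

```text
time: 6.52
tool_pos: [514.4, -290.6, 189.3]
tcp_rot: [3.139, 0.003, 1.593]
contact_force: [0.8, -0.3, -0.4]
grip_width: 15.8
```

carry_out([
  [1, 0, 0, 0, 0],
  [1, 0, 0, 0, 0],
  [1, 0, 0, 0, 0],
  [1, 0, 0, 0, 0],
])

```text
time: 7.02
tool_pos: [514.5, -290.1, 189.5]
tcp_rot: [3.139, 0.003, 1.593]
contact_force: [0.7, 0.6, -0.4]
grip_width: 16.0
```

```bash
python3 - <<'E'
from h import *
rel((515,-290,190),1.3)
c=snap('wrist'); save(c,'w5.png',f=1.5)
c=snap('side'); save(c,'s5.png',(230,100,330,220),5)
E
```

```text
t 7.03 pos [ 514.5 -290.1  189.5] jaw 1.29 F [ 0.7  0.6 -0.4] w 16.0 rot [3.1393e+00 2.6000e-03 1.5932e+00]
shift [ 0.07  0.48 -0.48] spin -0.01 q [-0.64  0.49  1.4  -0.    1.25 -0.66]
```

View pics/w5.png

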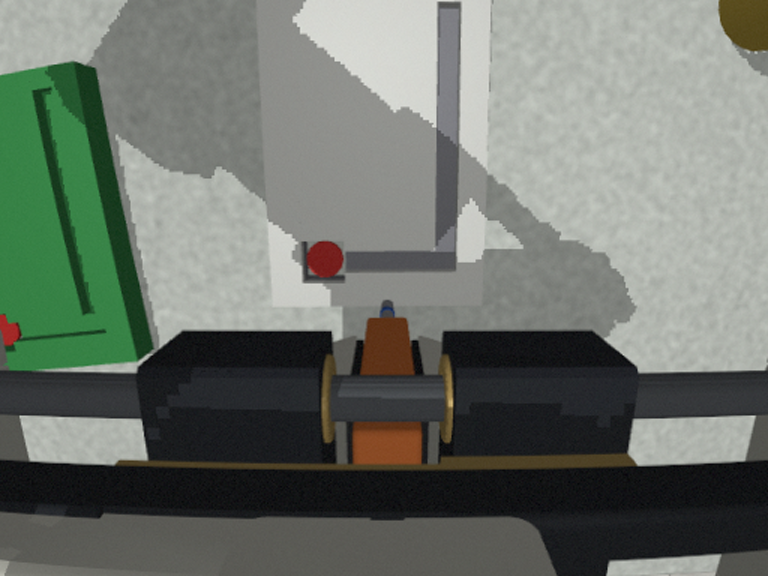

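View pics/s5.png

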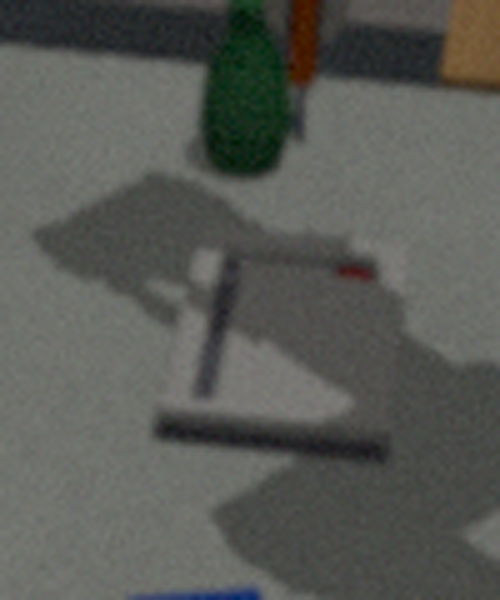

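The wrist view shows the whole groove, with its start at (449,4), the corner at (447,261), the valve at (325,259) and the pick tip at (387,302). I'll enlarge to measure these.

```bash
python3 - <<'E'
from h import *
c=dict(np.load('wrist.npz'))
save(c,'w5a.png',(180,140,340,215),5)
save(c,'w5b.png',(160,0,340,110),4)
E
```

```text
(no output)
```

View pics/w5a.png

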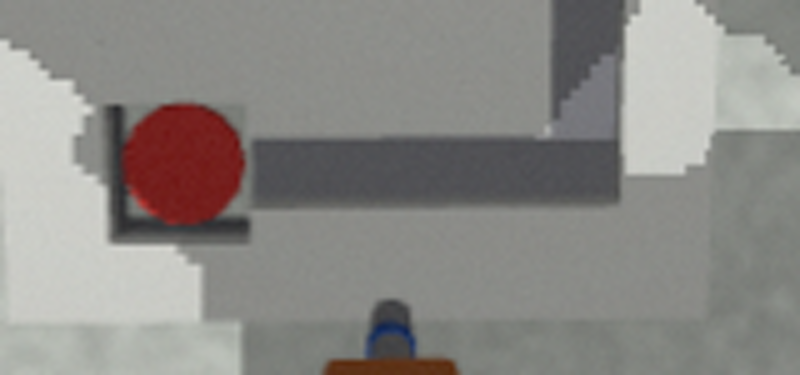

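View pics/w5b.png

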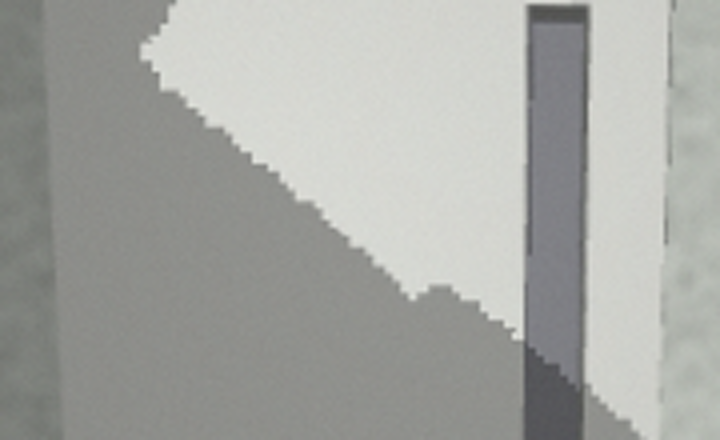

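```bash
cat > fit.py <<'E'
from h import *
from scipy.optimize import least_squares
def fit(c,obs):
    def res(p):
        x,y,a=p;R=np.array([[np.cos(a),-np.sin(a)],[np.sin(a),np.cos(a)]]);r=[]
        for (X,Y,Z),(u,v) in obs:
            w=R@[X,Y]+[x,y];q=proj(c,(w[0],w[1],Z));r+= [q[0]-u,q[1]-v]
        return r
    s=least_squares(res,[507,-217,.02]);return s.x,np.array(s.fun).reshape(-1,2)
E
python3 - <<'E'
from fit import *
np.set_printoptions(precision=2,suppress=True)
c=dict(np.load('wrist.npz'))
A=lambda x,y:px(x,y,180,140,5);B=lambda x,y:px(x,y,160,0,4)
obs=[((-35,-70,16),A(184,163)),((52,-77,26),A(620,204)),((38,-63,26),A(552,137)),((70,-100,26),A(708,318)),((-70,-100,26),A(8,322)),((-49,-84,26),A(110,243)),((38,87,26),B(528,5)),((52,87,26),B(590,6))]
p,r=fit(c,obs);print('wrist',p[:2],np.degrees(p[2]));print(r)
t=dict(np.load('top.npz'));Tt=lambda x,y:px(x,y,275,180,10)
o2=[((70,100,26),Tt(100,100)),((70,-100,26),Tt(640,98)),((-70,-100,26),Tt(650,466)),((-70,100,26),Tt(108,470)),((-35,-70,16),Tt(562,376))]
p2,r=fit(t,o2);print('top',p2[:2],np.degrees(p2[2]));print(r)
o=bot.get_obs();tz=o['tool_pos'][2]-77.8
print('tip z',tz,'tip px pred from tcp',proj(c,(o['tool_pos'][0],o['tool_pos'][1],tz)),'obs',A(391,317), ray_pt(c,*A(391,317),z=tz),o['tool_pos'])
E
```

```text
wrist [ 507.06 -214.46] 1.6812224292652458
[[-0.2   0.39]
 [ 0.17  0.43]
 [-0.21 -0.18]
 [-0.16  0.02]
 [ 0.13  0.21]
 [-0.2   0.29]
 [ 0.12 -0.41]
 [ 0.32 -0.54]]
top [ 507.79 -217.  ] 1.20052826632318
[[ 0.11 -0.41]
 [-0.41 -0.28]
 [ 0.28  0.28]
 [-0.01  0.16]
 [ 0.03  0.23]]
tip z 111.65267828006874 tip px pred from tcp (np.float64(255.97013161002442), np.float64(203.98131432662328)) obs (257.8, 203.0) [ 515.78 -289.6   111.65] [ 514.46 -290.38  189.45]
```

```bash
python3 -c "
from h import *
rel((549.8,-135,123),1.45)"
```

```text
t 7.12 pos [ 514.5 -290.4  189.5] jaw 1.26 F [ 0.3 -0.1 -0.5] w 16.1 rot [3.1393e+00 2.7000e-03 1.5929e+00]
shift [154.74  38.61  66.13] spin -0.19 q [-0.64  0.49  1.4  -0.    1.25 -0.67]
```

carry_out([
  [1, 15, 4, 0, 0],
  [1, 48, 12, 0, 0],
  [1, 85, 21, 10, 0],
  [1, 120, 30, 25, 0],
  [1, 145, 36, 42, 0],
  [1, 154.7, 38.6, 56, 0],
  [1, 154.7, 38.6, 66, 0],
  [1, 154.7, 38.6, 66, 0],
  [1, 154.7, 38.6, 66, 0],
  [1, 154.7, 38.6, 66, 0],
])

```text
time: 8.38
tool_pos: [550.0, -135.8, 123.7]
tcp_rot: [3.138, 0.003, 1.592]
contact_force: [-0.2, -0.1, -0.8]
grip_width: 15.6
```

```bash
python3 - <<'E'
from h import *
rel((549.8,-135,123),1.45)
c=snap('wrist'); save(c,'w6.png',f=1.5); save(c,'w6a.png',(200,130,310,215),7)
c=snap('side'); save(c,'s6.png',(240,80,330,200),5)
c=snap('top'); save(c,'t6.png',(275,170,360,236),8)
E
```

```text
t 8.38 pos [ 550.  -135.8  123.7] jaw 1.21 F [-0.2 -0.1 -0.8] w 15.6 rot [3.1383e+00 3.1000e-03 1.5918e+00]
shift [ 0.79 -0.18  0.69] spin -0.24 q [-0.38  0.51  1.55 -0.    1.07 -0.4 ]
```

View pics/w6a.png

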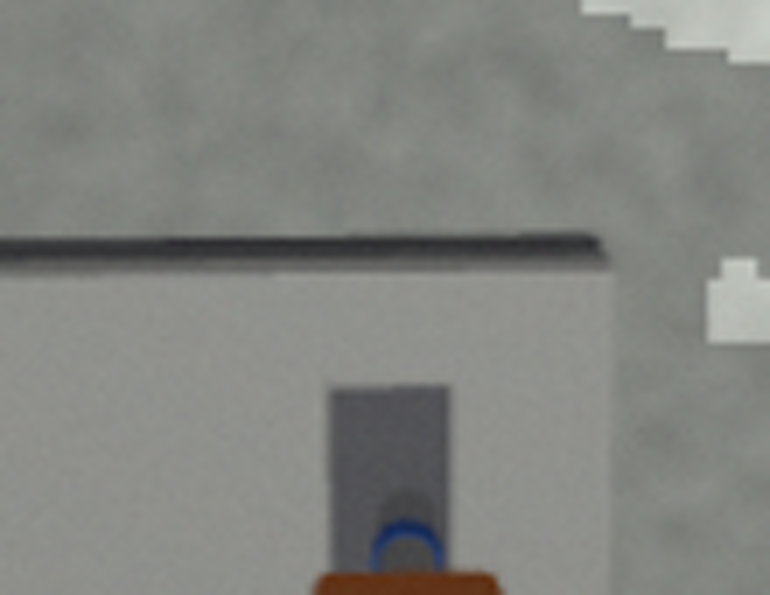

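View pics/s6.png

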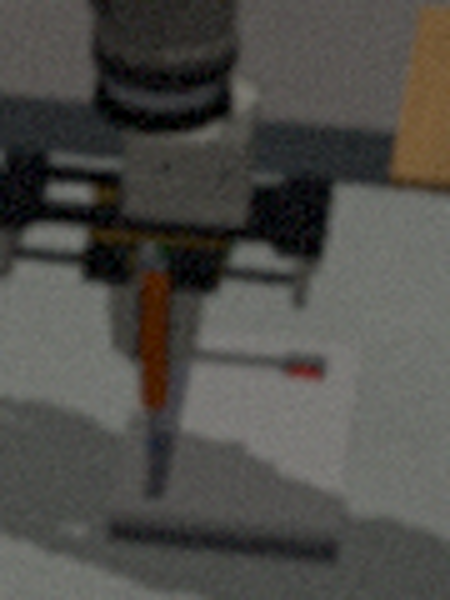

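View pics/t6.png

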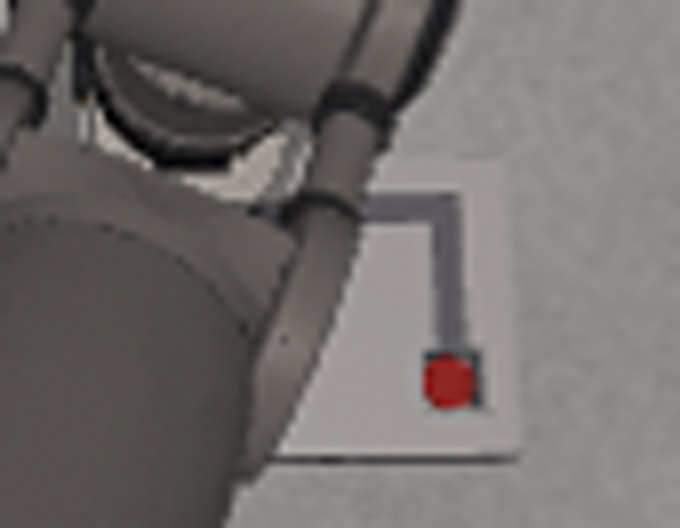

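```bash
python3 - <<'E'
from fit import *
np.set_printoptions(precision=2,suppress=True)
c=dict(np.load('wrist.npz'))
A=lambda x,y:px(x,y,200,130,7)
obs=[((38,87,26),A(331,387)),((52,87,26),A(450,386)),((70,100,26),A(610,270)),((-20,100,26),A(-140,278))][:3]
p,r=fit(c,obs);print(p[:2],np.degrees(p[2]));print(r)
a=p[2]; a=np.radians(1.5)
for P in [(38,87,26),(52,87,26),(70,100,26)]: pass
w=[ray_pt(c,*A(*q),z=26) for q in [(331,387),(450,386),(610,270)]];print(w)
o=bot.get_obs();tz=o['tool_pos'][2]-77.8
print(o['tool_pos'],'tip',ray_pt(c,*A(406.5,518),z=tz),'pred',proj(c,(*o['tool_pos'][:2],tz)),A(406.5,518))
# rim radius sanity: project circle
P=ray_pt(c,*A(406.5,518),z=tz)
rim=np.array([proj(c,P+[3*np.cos(k),3*np.sin(k),0]) for k in np.linspace(0,6.28,40)]);print(((rim-[200,130]+.5)*7-.5).min(0),((rim-[200,130]+.5)*7-.5).max(0))
E
```

```text
[ 507.43 -214.85] 2.154619585322186
[[-0.67  0.19]
 [ 0.23  0.03]
 [ 0.44 -0.19]]
[array([ 542.66, -126.32,   26.  ]), array([ 555.95, -125.94,   26.  ]), array([ 573.29, -112.45,   26.  ])]
[ 549.88 -135.34  123.48] tip [ 551.22 -135.81   45.68] pred (np.float64(255.83375146164124), np.float64(202.91615669495758)) (257.64285714285717, 203.57142857142856)
[377.87 490.3 ] [435.17 545.48]
```

The groove's blind end spans crop x 331–450 with its wall at y 387. The tip's rim is centred at about (406,518), so it is 1.7 mm too far in +x and about 2.6 mm short of the entry point. I'll correct that and lower it into the groove.

carry_out([
  [1, 1.5, -1, 0, 0],
  [1, 2.5, -1.7, 2, 0],
  [1, 2.5, -1.7, 8, 0],
  [1, 2.5, -1.7, 14, 0],
  [1, 2.5, -1.7, 19, 0],
  [1, 2.5, -1.7, 23, 0],
  [1, 2.5, -1.7, 25, 0],
  [1, 2.5, -1.7, 25, 0],
  [1, 2.5, -1.7, 25, 0],
])

```text
time: 9.65
tool_pos: [548.3, -133.0, 98.6]
tcp_rot: [3.138, 0.003, 1.592]
contact_force: [0.0, -0.2, -0.8]
grip_width: 15.8
```

```bash
python3 - <<'E'
from h import *
rel((549.8,-135,123),1.45)
c=snap('wrist'); save(c,'w7a.png',(200,130,310,215),7)
c=snap('side'); save(c,'s7.png',(240,120,300,190),8)
E
```

```text
t 9.65 pos [ 548.3 -133.    98.6] jaw 1.24 F [ 0.  -0.2 -0.8] w 15.8 rot [3.1384e+00 3.0000e-03 1.5925e+00]
shift [ -2.1    1.51 -24.34] spin -0.21 q [-0.37  0.54  1.59 -0.    1.01 -0.39]
```

View pics/w7a.png

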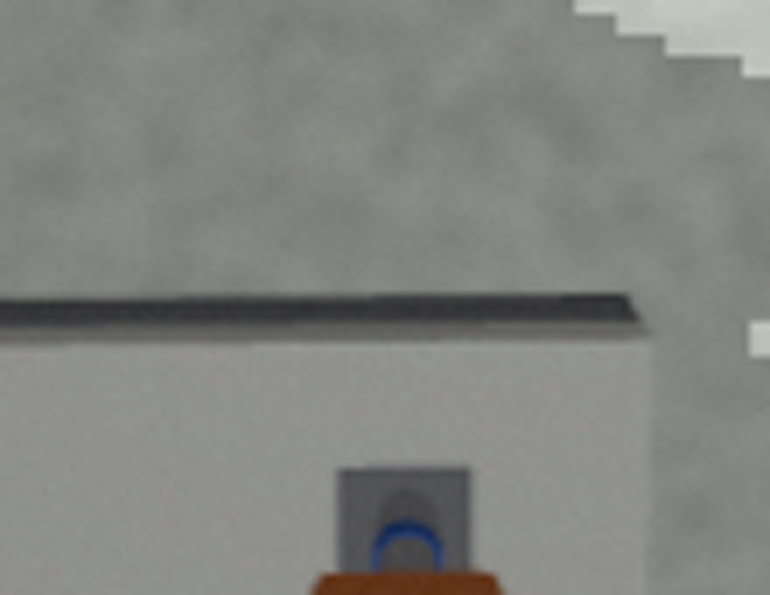

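View pics/s7.png

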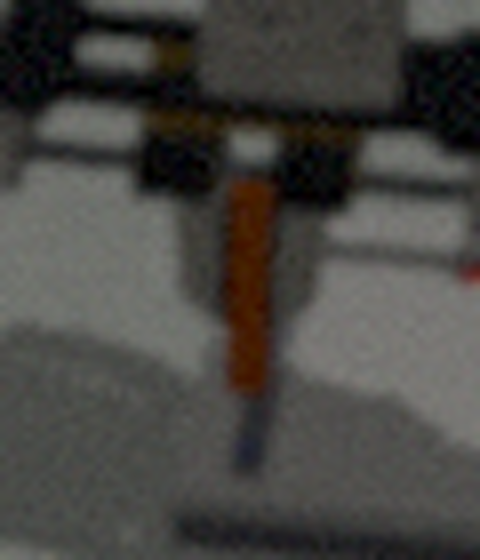

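```bash
python3 - <<'E'
from h import *
c=dict(np.load('wrist.npz'))
A=lambda x,y:px(x,y,200,130,7)
print([ray_pt(c,*A(*q),z=26).round(2) for q in [(337,468),(470,467),(337,560),(471,560),(650,340),(0,343)]])
o=bot.get_obs();tz=o['tool_pos'][2]-77.8;print(tz)
for z in (tz,16): print('tip',ray_pt(c,*A(406.5,518),z=z), 'rimtop',ray_pt(c,*A(406.5,489),z=z))
E
```

```text
[array([ 542.3, -126.4,   26. ]), array([ 555.82, -126.01,   26.  ]), array([ 542.44, -136.16,   26.  ]), array([ 556.2 , -135.87,   26.  ]), array([ 573.52, -112.47,   26.  ]), array([ 508.25, -114.14,   26.  ])]
20.866229977446977
tip [ 549.53202334 -132.97270223   20.86622998] rimtop [ 549.46324888 -129.83648894   20.86622998]
tip [ 549.58123834 -134.34140453   16.        ] rimtop [ 549.51103996 -131.14025842   16.        ]
```

The tip is centred and inside the groove, with its rim front 3.6 mm from the end wall against 4 mm wanted. Lowering gently to the floor.

carry_out([
  [1, -0.2, -0.2, 1.5, 0],
  [1, -0.4, -0.3, 3, 0],
  [1, -0.4, -0.3, 4, 0],
  [1, -0.4, -0.3, 4.5, 0],
  [1, -0.4, -0.3, 4.5, 0],
])

```text
time: 10.38
tool_pos: [548.0, -133.4, 94.1]
tcp_rot: [3.138, 0.003, 1.592]
contact_force: [1.0, 0.2, -0.7]
grip_width: 15.6
```

```bash
python3 -c "
from h import *
rel((548.1,-133.4,93.5),1.45)"
```

```text
t 10.38 pos [ 548.  -133.4   94.1] jaw 1.24 F [ 1.   0.2 -0.7] w 15.6 rot [3.1384e+00 3.0000e-03 1.5924e+00]
shift [0.02 0.06 0.62] spin -0.21 q [-0.37  0.55  1.59 -0.    1.   -0.39]
```

carry_out([
  [1, 0, 0, 0.3, 0],
  [1, 0, 0, 0.6, 0],
  [1, 0, 0, 0.6, 0],
  [1, 0, 0, 0.6, 0],
])

```text
time: 10.88
tool_pos: [548.1, -133.4, 93.7]
tcp_rot: [3.138, 0.003, 1.592]
contact_force: [-0.6, 0.8, 2.8]
grip_width: 15.8
```

```bash
python3 -c "
from h import *
rel((552.0,-283.4,93.5),1.45)
print(proj(dict(np.load('wrist.npz')),(0,0,1)))" ; python3 - <<'E'
from h import *
c=snap('wrist'); save(c,'w8a.png',(200,130,310,215),7); rel((552.0,-283.4,93.5),1.45)
E
```

```text
t 10.88 pos [ 548.1 -133.4   93.7] jaw 1.24 F [-0.6  0.8  2.8] w 15.8 rot [3.1382e+00 3.1000e-03 1.5924e+00]
shift [-150.01    0.68    0.7 ] spin -0.21 q [-0.37  0.55  1.59 -0.    1.   -0.39]
(np.float64(-124.43918245016022), np.float64(98.23480900384871))
t 10.93 pos [ 548.1 -133.5   93.7] jaw 1.24 F [-0.7 -0.2  3.9] w 15.8 rot [3.1381e+00 3.1000e-03 1.5924e+00]
shift [-150.      0.64    0.71] spin -0.21 q [-0.37  0.55  1.59 -0.    1.   -0.39]
```

View pics/w8a.png

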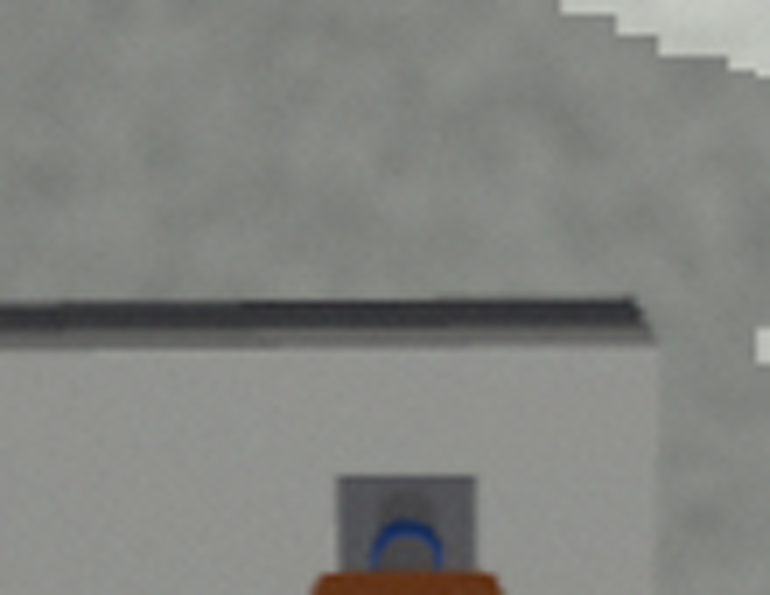

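There is light contact with the floor (about 3 N at TCP z 93.7), and the tip is centred at the groove's entry. I'll start the run at 3.75 mm per row, which is 3 cm/s.

carry_out([
  [1, -3.75, 0, 0.1, 0],
  [1, -7.5, 0, 0.1, 0],
  [1, -11.25, 0, 0.1, 0],
  [1, -15, 0.1, 0.1, 0],
  [1, -18.75, 0.1, 0.1, 0],
  [1, -22.5, 0.1, 0.1, 0],
  [1, -26.25, 0.1, 0.1, 0],
  [1, -30, 0.1, 0.15, 0],
  [1, -33.75, 0.15, 0.15, 0],
  [1, -37.5, 0.15, 0.15, 0],
])

```text
time: 12.18
tool_pos: [549.1, -171.2, 93.7]
tcp_rot: [3.138, 0.003, 1.592]
contact_force: [-0.2, 2.2, 3.3]
grip_width: 15.7
```

```bash
python3 -c "
from h import *
rel((552.0,-283.4,93.7),1.45)"
```

```text
t 12.18 pos [ 549.1 -171.2   93.7] jaw 1.24 F [-0.2  2.2  3.3] w 15.7 rot [3.1382e+00 3.1000e-03 1.5924e+00]
shift [-112.26    0.52    0.37] spin -0.21 q [-0.43  0.56  1.56 -0.    1.01 -0.46]
```

```bash
python3 - <<'E'
from h import *
c=snap('wrist'); save(c,'w9a.png',(200,130,310,215),7); rel((552.0,-283.4,93.75),1.45)
E
```

```text
t 12.22 pos [ 549.1 -171.7   93.7] jaw 1.23 F [-0.5  0.4  4.3] w 15.6 rot [3.1381 0.0035 1.5922]
shift [-111.78    0.52    0.36] spin -0.22 q [-0.44  0.56  1.56 -0.    1.01 -0.46]
```

View pics/w9a.png

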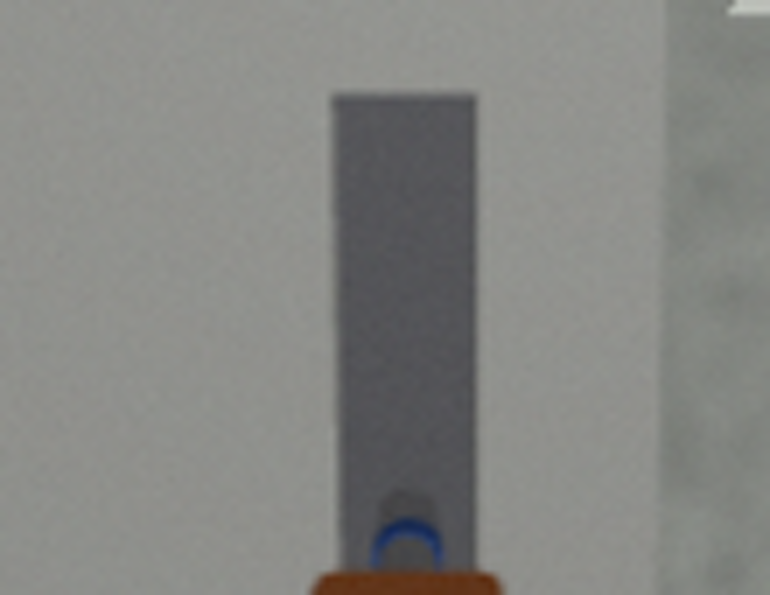

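The tip is still centred and not tilted. Continuing with a slightly lighter press.

carry_out([
  [1, -3.75, 0, -0.05, 0],
  [1, -7.5, 0, -0.05, 0],
  [1, -11.25, 0, -0.03, 0],
  [1, -15, 0.1, -0.02, 0],
  [1, -18.75, 0.1, 0, 0],
  [1, -22.5, 0.1, 0.02, 0],
  [1, -26.25, 0.1, 0.03, 0],
  [1, -30, 0.1, 0.04, 0],
  [1, -33.75, 0.15, 0.05, 0],
  [1, -37.5, 0.15, 0.06, 0],
])

```text
time: 13.48
tool_pos: [550.0, -209.4, 93.8]
tcp_rot: [3.138, 0.003, 1.592]
contact_force: [-0.6, 2.1, 3.1]
grip_width: 16.4
```

```bash
python3 -c "
from h import *
rel((552.0,-283.4,93.75),1.45)"
```

```text
t 13.47 pos [ 550.  -209.4   93.8] jaw 1.23 F [-0.6  2.1  3.1] w 16.4 rot [3.1381 0.0035 1.5922]
shift [-73.99   0.37   0.27] spin -0.22 q [-0.49  0.58  1.52 -0.    1.03 -0.51]
```

carry_out([
  [1, -3.75, 0, -0.05, 0],
  [1, -7.5, 0, -0.05, 0],
  [1, -11.25, 0, -0.03, 0],
  [1, -15, 0.1, -0.02, 0],
  [1, -18.75, 0.1, 0, 0],
  [1, -22.5, 0.1, 0.02, 0],
  [1, -26.25, 0.1, 0.03, 0],
  [1, -30, 0.15, 0.04, 0],
  [1, -33.75, 0.15, 0.05, 0],
  [1, -37.5, 0.2, 0.06, 0],
])

```text
time: 14.72
tool_pos: [551.0, -247.2, 93.8]
tcp_rot: [3.138, 0.004, 1.592]
contact_force: [0.4, 0.8, 1.4]
grip_width: 15.8
```

```bash
python3 - <<'E'
from h import *
rel((552.0,-283.4,93.75),1.45)
c=snap('wrist'); save(c,'w10a.png',(150,20,330,215),3); rel((552.0,-283.4,93.75),1.45)
E
```

```text
t 14.72 pos [ 551.  -247.2   93.8] jaw 1.23 F [0.4 0.8 1.4] w 15.8 rot [3.1382 0.0035 1.5922]
shift [-36.25   0.22   0.18] spin -0.22 q [-0.55  0.61  1.47 -0.    1.05 -0.57]
t 14.78 pos [ 551.  -247.7   93.8] jaw 1.21 F [-0.5  0.3  1.7] w 15.9 rot [3.1381 0.0039 1.592 ]
shift [-35.73   0.21   0.2 ] spin -0.24 q [-0.55  0.61  1.47 -0.    1.05 -0.57]
```

View pics/w10a.png

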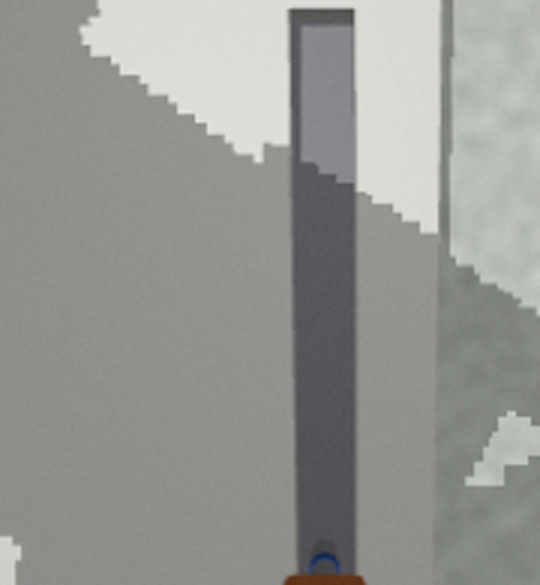

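The tip is still centred, with about 36 mm left to the corner.

carry_out([
  [1, -3.75, 0, -0.02, 0],
  [1, -7.5, 0, -0.01, 0],
  [1, -11.25, 0, 0, 0],
  [1, -15, 0.1, 0.02, 0],
  [1, -18.75, 0.1, 0.04, 0],
  [1, -22.5, 0.1, 0.05, 0],
  [1, -26.25, 0.1, 0.06, 0],
  [1, -30, 0.15, 0.08, 0],
  [1, -33.5, 0.2, 0.09, 0],
  [1, -35.5, 0.2, 0.1, 0],
])

```text
time: 16.02
tool_pos: [552.0, -283.4, 93.9]
tcp_rot: [3.138, 0.004, 1.592]
contact_force: [0.2, 1.1, 1.0]
grip_width: 15.7
```

```bash
python3 - <<'E'
from h import *
rel((472.0,-285.4,93.75),1.45)
c=snap('wrist'); save(c,'w11.png',f=1.5);save(c,'w11a.png',(120,150,280,225),5); rel((472.0,-285.4,93.75),1.45)
E
```

```text
t 16.02 pos [ 552.  -283.4   93.9] jaw 1.21 F [0.2 1.1 1. ] w 15.7 rot [3.138  0.0039 1.5918]
shift [ -0.31 -80.04  -0.18] spin -0.24 q [-0.6   0.64  1.42 -0.    1.08 -0.62]
t 16.07 pos [ 552.  -283.6   93.8] jaw 1.2 F [ 0.4  0.7 -0.3] w 15.6 rot [3.138  0.004  1.5918]
shift [ -0.17 -80.    -0.21] spin -0.25 q [-0.6   0.64  1.42 -0.    1.08 -0.62]
```

View pics/w11.png

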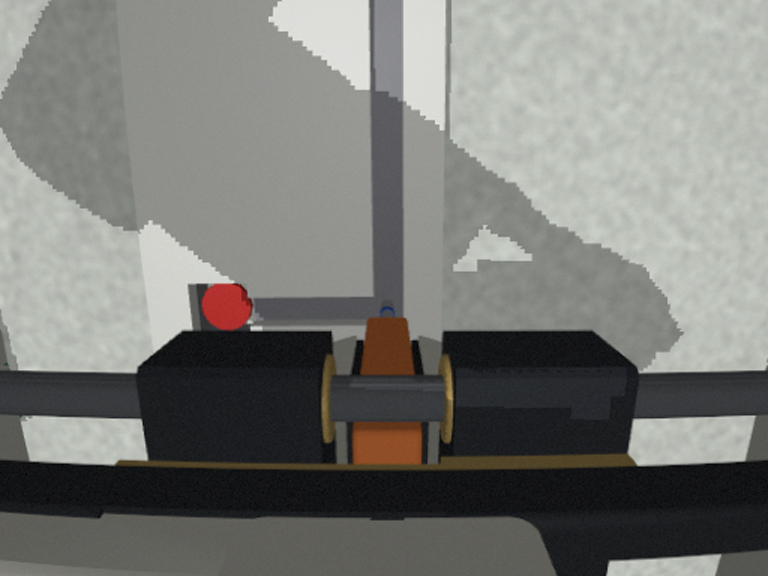

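View pics/w11a.png

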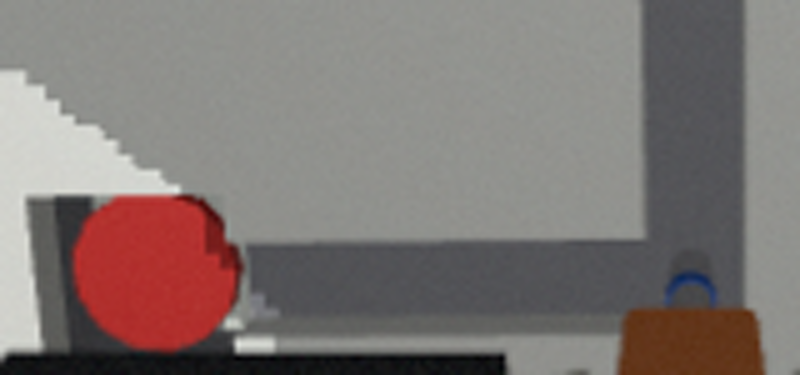

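I can see the whole second leg. The valve centre is at crop(157,272) and the tip is at about (691,271), inside the corner.

```bash
python3 - <<'E'
from h import *
c=dict(np.load('wrist.npz'))
A=lambda x,y:px(x,y,120,150,5)
P=lambda x,y,z:ray_pt(c,*A(x,y),z=z).round(2)
print('valve',P(157,272,16)); 
for y in (268,270,272): print('tip',P(691,y,16))
t=P(691,270,16); rim=np.array([proj(c,t+[3*np.cos(k),3*np.sin(k),0]) for k in np.linspace(0,6.28,40)]);rim=(rim-[120,150]+.5)*5-.5;print(rim.min(0),rim.max(0))
print('inner edge',P(250,244,26),P(640,240,26),'floor lower',P(300,318,16),P(600,312,16),'top outer',P(300,334,26),P(600,329,26))
print('leg1 walls', P(643,200,26),P(745,200,26))
E
```

```text
valve [ 474.64 -285.4    16.  ]
tip [ 553.33 -283.14   16.  ]
tip [ 553.34 -283.45   16.  ]
tip [ 553.35 -283.75   16.  ]
[670.52400649 250.21770397] [711.48830314 289.64860742]
inner edge [ 491.35 -278.12   26.  ] [ 546.03 -276.43   26.  ] floor lower [ 495.66 -292.02   16.  ] [ 540.08 -290.15   16.  ] top outer [ 497.91 -291.22   26.  ] [ 540.55 -289.55   26.  ]
leg1 walls [ 546.37 -270.69   26.  ] [ 560.5 -270.4   26. ]
```

carry_out([
  [1, 0, -3.75, 0.05, 0],
  [1, 0, -7.5, 0.05, 0],
  [1, 0, -11.25, 0.04, 0],
  [1, 0, -15, 0.03, 0],
  [1, 0, -18.75, 0.02, 0],
  [1, 0, -22.5, 0.01, 0],
  [1, 0, -26.25, 0, 0],
  [1, 0, -30, -0.01, 0],
  [1, 0, -33.75, -0.02, 0],
  [1, 0, -37.5, -0.03, 0],
])

```text
time: 17.32
tool_pos: [514.3, -284.4, 93.8]
tcp_rot: [3.138, 0.004, 1.592]
contact_force: [-0.1, -0.0, 0.2]
grip_width: 15.7
```

```bash
python3 - <<'E'
from h import *
rel((472.6,-285.6,93.75),1.45)
c=snap('wrist'); save(c,'w12a.png',(150,150,310,225),5); rel((472.6,-285.6,93.75),1.45)
E
```

```text
t 17.32 pos [ 514.3 -284.4   93.8] jaw 1.2 F [-0.1 -0.   0.2] w 15.7 rot [3.1378 0.0041 1.5917]
shift [ -0.31 -41.73  -0.12] spin -0.25 q [-0.63  0.58  1.52 -0.    1.03 -0.66]
t 17.38 pos [ 513.9 -284.4   93.8] jaw 1.2 F [ 0.6 -0.6  1.4] w 16.3 rot [3.1382 0.004  1.5917]
shift [ -0.36 -41.35  -0.12] spin -0.25 q [-0.64  0.58  1.53 -0.    1.03 -0.66]
```

View pics/w12a.png

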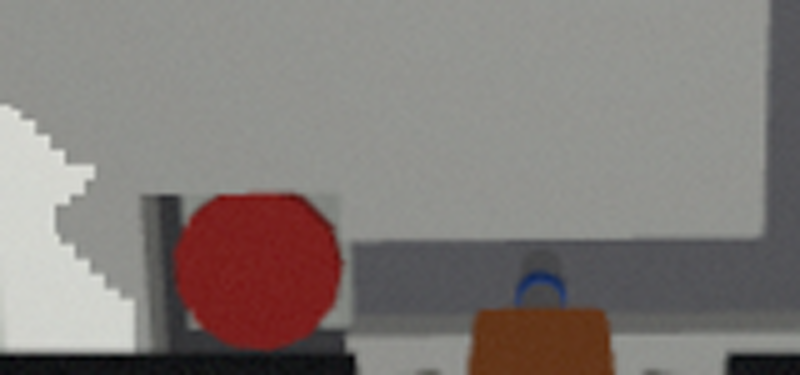

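```bash
python3 - <<'E'
from h import *
c=dict(np.load('wrist.npz'))
A=lambda x,y:px(x,y,150,150,5)
P=lambda x,y,z:ray_pt(c,*A(x,y),z=z).round(2)
print('valve',P(258.5,270.5,16),'tip',P(541,270,16),'inner',P(541,239,26),'outer',P(541,333,26),'pocket left top edge',P(142,280,26))
E
```

```text
valve [ 474.32 -285.38   16.  ] tip [ 515.7  -284.46   16.  ] inner [ 515.5  -277.15   26.  ] outer [ 515.79 -290.9    26.  ] pocket left top edge [ 459.46 -284.26   26.  ]
```

carry_out([
  [1, 0, -3.75, 0, 0],
  [1, 0, -7.5, 0, 0],
  [1, 0, -11.25, -0.01, 0],
  [1, -0.1, -15, -0.02, 0],
  [1, -0.1, -18.75, -0.03, 0],
  [1, -0.1, -22.5, -0.04, 0],
  [1, -0.1, -26.25, -0.05, 0],
  [1, -0.2, -30, -0.06, 0],
  [1, -0.2, -33.75, -0.08, 0],
  [1, -0.2, -37.5, -0.1, 0],
])

```text
time: 18.62
tool_pos: [476.2, -285.4, 93.8]
tcp_rot: [3.138, 0.004, 1.592]
contact_force: [0.6, 0.2, 1.9]
grip_width: 15.7
```

```bash
python3 - <<'E'
from h import *
rel((472.8,-285.4,93.75),1.45)
E
```

```text
t 18.62 pos [ 476.2 -285.4   93.8] jaw 1.2 F [0.6 0.2 1.9] w 15.7 rot [3.1381 0.004  1.5917]
shift [ 0.05 -3.42  0.02] spin -0.25 q [-0.68  0.53  1.62 -0.    0.98 -0.7 ]
```

carry_out([
  [1, 0, -2.5, 0, 0],
  [1, 0, -3.3, 0, 0],
  [1, 0, -3.3, 0, 0],
  [1, 0, -3.3, 0, 0],
])

```text
time: 19.12
tool_pos: [472.8, -285.4, 93.7]
tcp_rot: [3.139, 0.004, 1.592]
contact_force: [-0.2, 0.4, 3.4]
grip_width: 15.8
```

```bash
python3 - <<'E'
from h import *
c=snap('wrist'); save(c,'w13a.png',(180,150,340,225),5); rel((472.8,-285.4,93.75-6),1.45)
E
```

```text
t 19.18 pos [ 472.8 -285.4   93.8] jaw 1.2 F [ 0.1 -0.2  3. ] w 15.7 rot [3.1385 0.004  1.5918]
shift [ 0.07 -0.02  6.02] spin -0.25 q [-0.68  0.53  1.63 -0.    0.98 -0.7 ]
```

View pics/w13a.png

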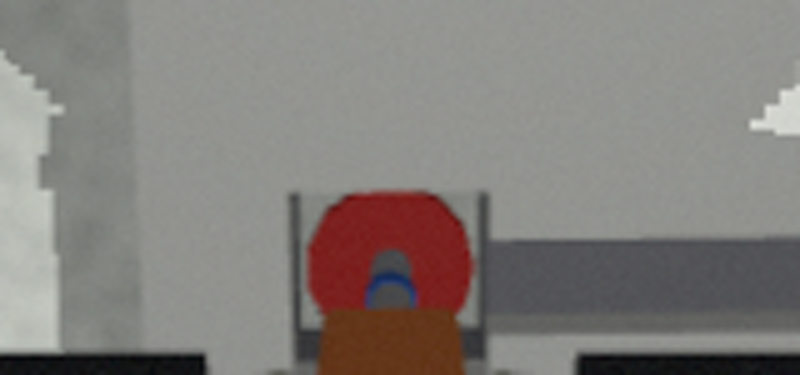

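The tip is centred on the red disc at crop(391,270). Pressing slowly.

carry_out([
  [1, 0, 0, 0.7, 0],
  [1, 0, 0, 1.4, 0],
  [1, 0, 0, 2.1, 0],
  [1, 0, 0, 2.8, 0],
  [1, 0, 0, 3.5, 0],
  [1, 0, 0, 4.2, 0],
  [1, 0, 0, 4.8, 0],
  [1, 0, 0, 5.2, 0],
  [1, 0, 0, 5.2, 0],
  [1, 0, 0, 5.2, 0],
])

```text
time: 20.42
tool_pos: [472.8, -285.5, 88.7]
tcp_rot: [3.138, 0.004, 1.592]
contact_force: [-0.6, 0.8, 6.1]
grip_width: 15.7
```

```bash
python3 - <<'E'
from h import *
rel((472.8,-285.4,87.75),1.45)
E
```

```text
t 20.43 pos [ 472.8 -285.5   88.7] jaw 1.2 F [-0.6  0.8  6.1] w 15.7 rot [3.1384 0.0041 1.5918]
shift [ 0.1  -0.04  0.98] spin -0.25 q [-0.68  0.53  1.63 -0.    0.97 -0.7 ]
```

carry_out([
  [1, 0, 0, 0.5, 0],
  [1, 0, 0, 1, 0],
  [1, 0, 0, 1, 0],
  [1, 0, 0, 1, 0],
  [1, 0, 0, 1, 0],
  [1, 0, 0, 1, 0],
])

```text
time: 21.18
tool_pos: [472.8, -285.5, 87.9]
tcp_rot: [3.138, 0.004, 1.592]
contact_force: [-0.5, 1.1, 6.6]
grip_width: 15.8
```

```bash
python3 - <<'E'
from h import *
F=[];Z=[]
for i in range(4):
    c=bot.capture('wrist');o=bot.get_obs();F.append(o['contact_force']);Z.append(o['tool_pos'])
print(np.mean(F,0),np.mean(Z,0))
c=snap('wrist'); save(c,'w14a.png',(220,180,300,225),9); 
d=c['depth'];u,v=[int(round(q)) for q in px(340,240,180,150,5)]
c2=snap('side'); save(c2,'s14.png',(230,95,330,170),7)
rel((472.8,-285.4,87.75),1.45)
E
```

```text
[-0.99634819  0.87751092  6.64411928] [ 472.84931206 -285.51318478   87.94696528]
t 21.48 pos [ 472.8 -285.5   87.9] jaw 1.21 F [-0.6  0.8  5.5] w 16.0 rot [3.1384 0.0042 1.5918]
shift [ 0.09 -0.02  0.16] spin -0.24 q [-0.68  0.54  1.63 -0.    0.97 -0.7 ]
```

View pics/w14a.png

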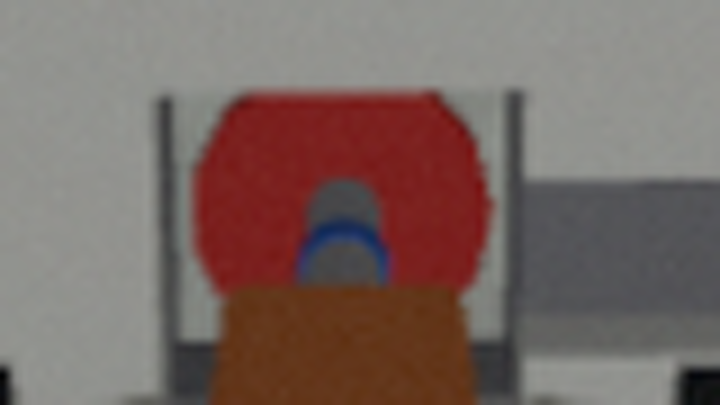

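View pics/s14.png

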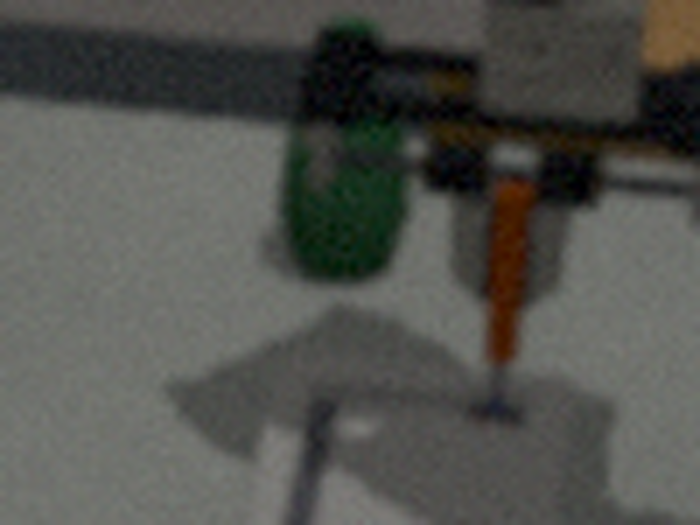

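The pick has not slipped: its shoulder and rim sit where they did before. As a cross-check, I'll get the disc's depth below the board top from the depth image.

```bash
python3 - <<'E'
from h import *
c=dict(np.load('wrist.npz'));d=c['depth']
def zz(x0,y0,x1,y1):
    r=[]
    for x in range(x0,x1,9):
        for y in range(y0,y1,9):
            u,v=[int(round(q)) for q in px(x,y,220,180,9)]
            if d[v,u]>0: r.append(ray_pt(c,u,v,d=d[v,u])[2])
    return np.median(r),np.std(r),len(r)
print('disc',zz(215,130,300,240),zz(395,130,470,240),'board',zz(20,20,700,70),'groove floor',zz(540,210,715,290))
E
```

```text
disc (np.float64(9.885336039145912), np.float64(0.7833372536811322), 130) (np.float64(9.947434939406378), np.float64(0.6882326705809072), 115) board (np.float64(25.468567895557698), np.float64(0.6354320466079406), 454) groove floor (np.float64(15.616596145090057), np.float64(0.6185603684859786), 180)
```

carry_out([
  [1, 0, 0, 0.15, 0],
  [1, 0, 0, 0.15, 0],
  [1, 0, 0, 0.15, 0],
  [1, 0, 0, 0.15, 0],
  [1, 0, 0, 0.15, 0],
  [1, 0, 0, 0.15, 0],
  [1, 0, 0, 0.15, 0],
  [1, 0, 0, 0.15, 0],
  [1, 0, 0, 0.15, 0],
  [1, 0, 0, 0.15, 0],
])

```text
time: 22.72
tool_pos: [472.8, -285.5, 88.0]
tcp_rot: [3.138, 0.004, 1.592]
contact_force: [-1.5, 0.6, 7.2]
grip_width: 15.7
```

The disc sits 5.7 mm below the groove floor and 15.6 mm below the board's top, so it is at half travel within noise. I'll trim it down slightly and hold.

carry_out([
  [1, 0, 0, 0.35, 0],
  [1, 0, 0, 0.35, 0],
  [1, 0, 0, 0.35, 0],
  [1, 0, 0, 0.35, 0],
  [1, 0, 0, 0.35, 0],
  [1, 0, 0, 0.35, 0],
  [1, 0, 0, 0.35, 0],
  [1, 0, 0, 0.35, 0],
  [1, 0, 0, 0.35, 0],
  [1, 0, 0, 0.35, 0],
])

```text
time: 23.98
tool_pos: [472.8, -285.5, 87.9]
tcp_rot: [3.138, 0.004, 1.592]
contact_force: [-0.7, 1.0, 6.1]
grip_width: 15.7
```

```bash
python3 - <<'E'
from h import *
F=[];Z=[];D=[]
for i in range(25):
    c=bot.capture('wrist');o=bot.get_obs();F.append(o['contact_force']);Z.append(o['tool_pos']);D.append(c['depth'])
print(np.mean(F,0),np.mean(Z,0),Z[-1])
c=dict(c);d=np.median(D,0)
def zz(x0,y0,x1,y1):
    r=[]
    for x in range(x0,x1,9):
        for y in range(y0,y1,9):
            u,v=[int(round(q)) for q in px(x,y,220,180,9)]
            if d[v,u]>0: r.append(ray_pt(c,u,v,d=d[v,u])[2])
    return np.median(r)
print('disc',zz(215,130,300,240),zz(395,130,470,240),'board',zz(20,20,700,70),'floor',zz(540,210,715,290))
save(c,'w15.png',f=1.5); t=snap('top'); save(t,'t15.png',f=1.5)
rel((472.8,-285.4,87.75))
E
```

```text
[-0.96865605  0.47981433  6.21724325] [ 472.83317752 -285.49264389   87.88633164] [ 472.8539383  -285.50047584   87.90201517]
disc 9.729987995954573 9.755129538406806 board 25.51394425721196 floor 15.577818950272444
t 25.27 pos [ 472.9 -285.5   87.9] jaw 1.21 F [-0.4  0.8  5.4] w 16.1 rot [3.1381 0.0044 1.5919]
shift [ 0.09 -0.06  0.16] spin None q [-0.68  0.53  1.63 -0.    0.97 -0.7 ]
```

View pics/w15.png

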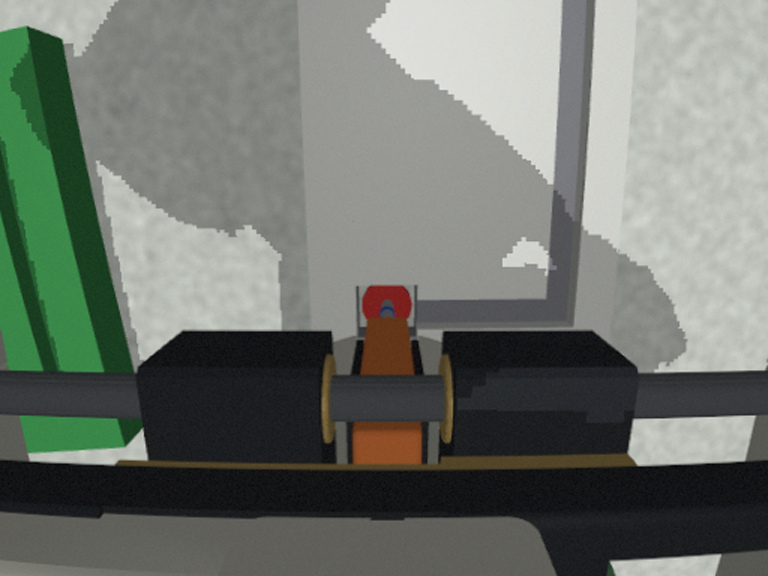

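View pics/t15.png

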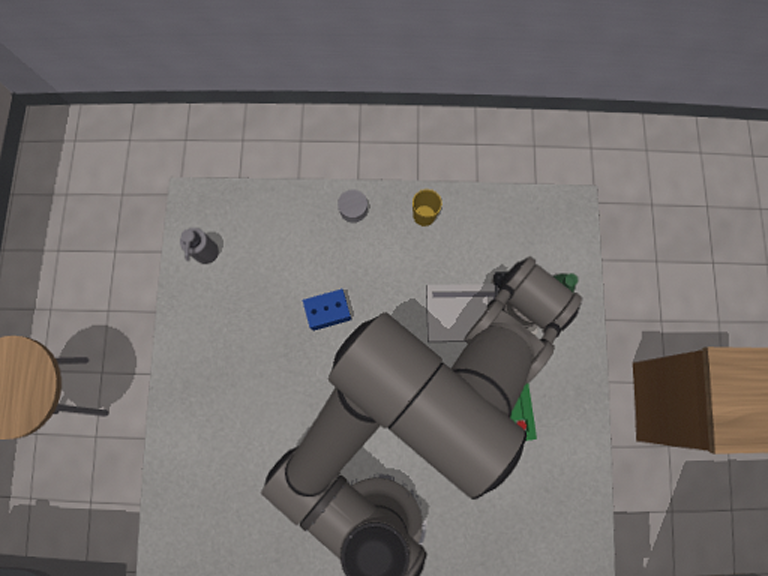

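The pick is still gripped and its tip is on the depressed red disc. The disc is 5.8 mm below the groove floor and 15.8 mm below the board's top, and has been held there for over 4 s. The dispenser, tin and tumbler stand where they were in the top view, and the vase is partly hidden by the arm but in place. Handing in.

```bash
python3 -c "
from h import *
print(bot.close_job()); print(bot.get_obs()['tool_pos'])"
```

```text
the job is handed in; nothing more can be done
None
the job is handed in; nothing more can be done
```

I lifted the orange pick out of the stand and ran it along the whole groove of the white board, from the blind end round the corner to the valve. I then pressed the valve half way with the pick's tip and handed the job in at about 25 s, still gripping the pick and holding the valve down.

- **Groove run:** The tip stayed centred in the groove and moved at about 3 cm/s, with light contact of roughly 0–4 N. On part of the second leg the contact force read close to zero; the TCP height there was within 0.1 mm of the floor-contact height.
- **Valve press:** The depth image put the disc 5.8 mm below the groove floor and 15.8 mm below the board's top; the target is 6 and 16. From the TCP height, the travel was 5.9 mm. I held it there for more than 4 s, and the pick did not slip in the grip.
- **Disagreement:** The push force averaged 6.2 N, a little under the 7 N expected at half travel. That is within the force reading's noise and zero offset, so I went by the position measurements.
- **Other objects:** In the last top view, the dispenser, tin and tumbler stood where they began. The vase was partly hidden by the arm, but what showed was in place.

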